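# Put the toothbrush away in its lidded box and snap the lid shut

## Robot

A 6-joint arm with a two-finger parallel gripper is mounted at the origin on the work surface. World frame = base frame: x ahead of the robot, y to its left, z up, the work surface at z = 0. Lengths are in mm, angles in rad, forces in N, time in s.
With the tool pointing down it reaches from about 350 to 925 mm from the base axis. Payload 6.4 kg.
Tool frame: the origin (TCP) lies midway between the tips of the shut fingers; the grasp point (between the pads) lies 19 mm behind it; z points along the fingers, y is the line along which they close (so a half turn about z gives the same grasp; the last joint's range is limited). The gripper opens to 94 mm and grips with 3 to 60 N. Pads are 16 mm wide; open, the fingers measure 119 mm over their backs; the gripper's body (75 mm by 177 mm) begins 78 mm behind the grasp point.
Start: joints at [1.101, 0.245, 1.558, -0, 1.339, -0.174], TCP at [189.475, 621.782, 205.455] pointing down, gripper open.
Joint ranges: [-3.13, 3.13], [-1.02, 2.26], [0.13, 2.54], [-0.95, 4.09], [0.21, 2.88], [-2.74, 2.74]. Speed limits (rad/s): [2.57, 2.57, 3.14, 3.14, 3.14, 3.14].

## Interface

Orientations are given as [roll, pitch, yaw] about the fixed x, y, z axes, in that order (R = Rz(yaw) Ry(pitch) Rx(roll)).
In Python, from rig import arm gives the robot as it stands. The module is installed in compiled form; this text tells all that it offers.
- The arm moves only by the tool send_rows, never from a script. Its argument "moves" is a list of rows, each a list of 7 numbers: the shift along the tool's x, y, z each as a share of 100 mm, from -1 to 1, then the turn, a rotation vector about the tool's x, y, z each as a share of pi/4 rad, from -1 to 1, then the opening, from 0 (shut) to 1 (fully open). In form: [[x, y, z, rx, ry, rz, fingers], ...]. A call has 1 to 5 rows; each row is the pose to reach, as a shift and turn from the pose commanded when the call began, along the tool's axes at that moment; what a row does not reach only later rows make up. A row lasts 1/12 s, in which the tool goes at most 41.7 mm and 7.16 degrees, less where a joint would pass 70% of its speed; a pose out of reach is approached as far as the arm can. A call with a number of a shift or a turn outside -1 to 1 is refused whole. A call with a gripper value outside its range is refused whole. The fingers move at their own pace and stop on an object; "newtons" is the grip in N (left out, the last holds). Time passes only in rows, so rows that repeat a pose let the fingers close. It gives the time, the measured TCP pose, the force, the opening and the grip force at its end, in the units of the state.
- arm.observe(): the state, without advancing time (a new reading comes with each control period).
- arm.capture(name): name is "side" or "top"; returns (picture, depth): 480x640x3 uint8, red, green, blue; 480x640 float32, mm along the optical axis (not along the pixel's ray), 0 where there is no reading.
- arm.get_calibration(name): a dict with "fx", "fy", "cx", "cy" (pixels), "extrinsics" (4x4, takes a point from camera to world coordinates). Camera axes: x right, y down, z forward; pixel columns grow to the right and rows downward; lengths in mm; the calibration is good to about 2 mm. A picture is of the moment at which its call begins. get_calibration takes no time and is no camera call.
- arm.job_done(): hands the job in; it is judged then, once.
The state is a dict: "t": time; "q": joint angles; "joint_vel": joint speeds; "tau": joint torques, N m; "eef_pos": TCP position; "orientation": TCP orientation; "ft_force": force on the tool from outside, world axes, zero at the start; "torque": the same for the moment, N m; "finger_gap": finger opening in mm; "finger_force": force on a finger pad.
Only numpy, scipy, OpenCV 4.12 (cv2) and the standard library are available. Lean on these libraries where they do the work, as an engineer would, in place of code of your own. Each camera call takes 0.05 s, during which the arm holds its last target. There are 200 camera calls.

## Task

Put the toothbrush away for the night: take it out of the spring clip and lay it, without dropping it, flat in the open toothbrush box with its bristles facing up, and let go of it. Then swing the box's lid over and press it down until its catch snaps and the lid sits fully shut. Leave the other things on the ledge where they stand.

Things in the scene. Friction and masses are not known exactly. Their poses are not given: they have to be found in the camera images.
- toothbrush: Green toothbrush, 180 mm long, loose, about 22 g. Origin on the handle's middle line, 100 mm from the tail: grip here. x points to the head, z where the bristles face. Handle 13 mm wide (y), 12 mm thick (z), x -100 to +25 mm; head x +50 to +80 mm. Flat back at z -6 mm all along, bristles up to z +10 mm. In the clip it slopes, head up, 38 degrees from level.
- clip_bracket: Steel bracket screwed to the ledge, origin on the ledge under the clip: foot plate 60 x 44 mm, upright strip 26 mm wide, spring clip on top. It stands wholly below the brush, to the left or to the right of the box.
- clip (a point): Middle of the clip, 95 mm above the ledge, on the handle's middle line, 42 mm tailward of the brush's origin. Two sprung steel leaves, 16 mm long along the brush, hold the handle from both sides (its y) and rise 12 mm above its middle line. The clip opens along the brush's +z: about 7 N draws the brush out that way. Keep fingers 20 mm off this point.
- brush_box: Blue box stuck to the ledge, origin at the centre of its underside. 80 mm (x) by 216 mm (y), rim 28 mm high, walls and floor 3 mm: inside 74 x 210 mm, floor 3 mm above the ledge. Lid hinged along the long +x side; at the middle of the long -x side the catch, a white spring tongue 42 mm wide, reaching 10 mm out and 41 mm up, which bends outward as the lid passes.
- box_lid (a joint): Angle of the pale blue lid (80 x 216 x 14 mm): 0 fully shut, 2.05 to 2.3 at the start (leaning back past upright), stop at 2.35. Stiff hinge: it stays where left, 0.5 N at its edge moves it. At about 0.12 it rests on the catch, front edge 10 mm proud; about 10 N pressed down near the middle of the front edge snaps it to 0, where it stays.
- lid_edge (a point): Point on the lid's outer (top) face at the middle of its free edge, 80 mm from the hinge line; when shut it is 42.5 mm above the ledge, over the middle of the box's -x wall.
- lid_hinge (a point): Middle of the lid's hinge line, at x = +40 mm of the box, 28.5 mm above the ledge; the lid turns about the box's y axis here.
- mug: Pink plastic mug, 84 mm across, 95 mm high, handle to its +y; leave alone. Origin under its centre.
- jug: Aluminium jug, 120 mm across, 150 mm high, handle out to 100 mm from its axis; leave alone. Origin under its centre.
- cup: White ceramic cup, 76 mm across, 75 mm high; leave alone. Origin under its centre.
- soap_tray: Orange oval soap tray, 100 x 144 mm, 20 mm high; leave alone. Origin under its centre.
- soap: Green bar of soap, 50 x 78 x 24 mm, lying in the tray; leave alone. Origin under its centre.
- oil_bottle: Blue hair-oil bottle, 56 mm across, 140 mm high; leave alone. Origin under its centre.
- powder_tin: Red and silver tooth-powder tin, 60 mm across, 85 mm high; leave alone. Origin under its centre.
Mind the look-alikes: they are no part of the job. What is shaped like the toothbrush but blue is not meant.

How it is judged:
By the outcome, as a careful person would: the job done as asked, in the order asked, and still so for the second after the job is handed in, with the robot touching nothing.
It also fails if it takes over 61 s, if anything falls off the work surface, if the arm or the gripper's body presses on something with over 40 N, if the wrist force passes 120 N, or if a joint passes its speed limit or range.

## Working session

There is one attempt and no reset: what is moved stays moved. The work goes in short steps, Python scripts to look and compute and a tool call to move; the robot and the scene stay as the last step left them, time stands still between calls to the robot, and variables do not carry over. Pictures are saved under pics/ and viewed, at most 10 in all, crops included, and the job is handed in when it is done.

Besides the shell and the picture viewer there is one more tool, called after "Request:" in YAML: its name, and indented under it one key for each argument. send_rows: Moves the arm, as the interface text tells. Its arguments: {"type":"object","properties":{"moves":{"type":"array"},"newtons":{"type":"number"}},"required":["moves"]}

```bash
mkdir -p pics; cat > h.py <<'E'
import numpy as np, cv2
from rig import arm
from scipy.spatial.transform import Rotation as R
def cap(n,f):
    im,d=arm.capture(n); cv2.imwrite(f'pics/{f}.png',im[:,:,::-1]); np.savez(f'pics/{f}.npz',im=im,d=d); return im,d
def pts(n,d):
    c=arm.get_calibration(n); v,u=np.mgrid[:480,:640]
    P=np.stack([(u-c['cx'])/c['fx']*d,(v-c['cy'])/c['fy']*d,d,np.ones_like(d)],-1)
    return (P@np.array(c['extrinsics']).T)[...,:3]
E
python3 - <<'E'
from h import *
for n in('top','side'):
    im,d=cap(n,n+'0'); c=arm.get_calibration(n); print(n,c['fx'],np.round(c['extrinsics'],3).tolist(),(d>0).mean())
print(arm.observe())
E
```

```text
top 581.4187061910576 [[-0.001, -0.983, 0.182, 266.237], [-1.0, -0.002, -0.015, -90.464], [0.015, -0.182, -0.983, 1463.717], [0.0, 0.0, 0.0, 1.0]] 0.9960579427083334
side 603.8388584834056 [[-0.981, -0.101, 0.167, 265.431], [-0.195, 0.552, -0.811, 1219.04], [-0.01, -0.828, -0.561, 1009.854], [0.0, 0.0, 0.0, 1.0]] 0.9958821614583333
{'t': 0.1, 'q': array([ 1.10088529e+00,  2.45699715e-01,  1.55887763e+00, -2.44338288e-05,
        1.33870520e+00, -1.74130842e-01]), 'joint_vel': array([-0.00097496, -0.00058274, -0.00257025, -0.00062971, -0.00212797,
       -0.00324928]), 'tau': array([ 2.72484813e-04, -4.16912556e+01, -3.15526450e+01,  6.87124743e-02,
        3.09184659e-02, -2.76227655e-05]), 'eef_pos': array([189.23897989, 621.28115691, 204.49181826]), 'orientation': array([-3.13992420e+00, -2.69367281e-04,  2.84581787e+00]), 'ft_force': array([-0.01090847, -0.44740371, -0.08274806]), 'torque': array([-0.04097215, -0.00792983, -0.01884488]), 'finger_force': 0.0, 'finger_gap': 93.47757687118039}
```

View pics/top0.png

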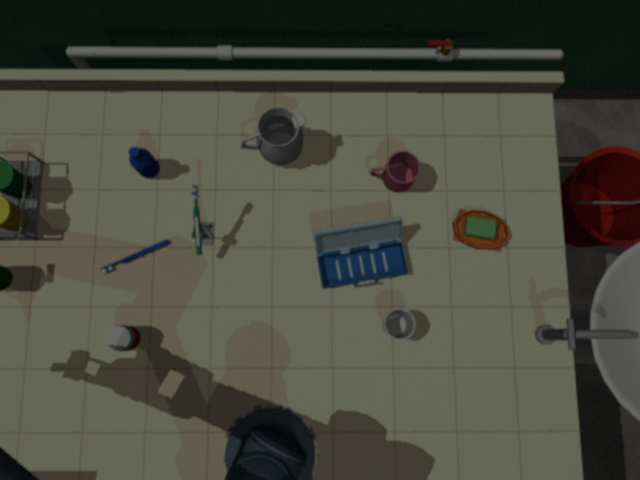

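View pics/side0.png

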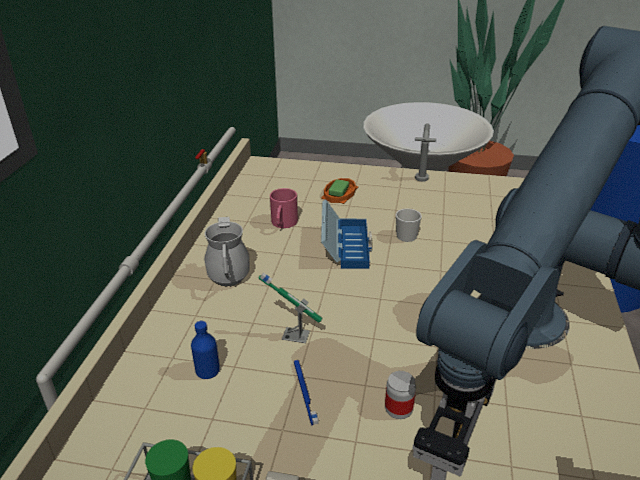

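Candidates: the green brush in the clip (top 197,220; side 290,298) and the blue one lying flat (top 137,257; side 306,392). The green, sloping, clip-held one fits the description. The box is at top (362,258), with its lid leaning back to +x at (358,235). I'll confirm the brush in an enlarged crop while measuring.

```bash
cat > m.py <<'E'
from h import *
def line(P):
    c=np.median(P,0); 
    for _ in range(3):
        u,s,v=np.linalg.svd(P-c,full_matrices=False); a=v[0]; r=np.linalg.norm((P-c)-np.outer((P-c)@a,a),axis=1); P=P[r<12]; c=P.mean(0)
    if a[2]<0:a=-a
    t=(P-c)@a
    return c,a,t.min(),t.max(),len(P)
for n in('top','side'):
    z=np.load(f'pics/{n}0.npz'); im,d=z['im'],z['d']; hsv=cv2.cvtColor(im,cv2.COLOR_RGB2HSV); P=pts(n,d)
    roi=np.zeros((480,640),bool); 
    if n=='top': roi[180:262,185:206]=1
    else: roi[268:328,255:330]=1
    m=roi&(cv2.inRange(hsv,(40,60,30),(88,255,255))>0)&(P[...,2]>40)
    c,a,t0,t1,k=line(P[m]); print(n,'brush',c,a,t0,t1,k,'slope',np.degrees(np.arcsin(a[2])),'ends',c+a*t0,c+a*t1)
    # whole brush along axis, any colour
    m2=roi&(P[...,2]>40); Q=P[m2]-c; t=Q@a; r=np.linalg.norm(Q-np.outer(t,a),axis=1); t=t[r<14]; print(' any colour ends',c+a*t.min(),c+a*t.max(),t.max()-t.min())
    # box
    roi=np.zeros((480,640),bool)
    if n=='top': roi[205:300,300:420]=1
    else: roi[190:280,310:385]=1
    B=P[roi]; rim=roi&(P[...,2]>23)&(P[...,2]<33)&(cv2.inRange(hsv,(95,80,30),(125,255,255))>0)
    q=P[rim][:,:2].astype(np.float32); rc=cv2.minAreaRect(q); print(' rim',rc,cv2.boxPoints(rc).round(1).tolist(),len(q))
    ld=roi&(P[...,2]>45); L=P[ld]; 
    if len(L)>20:
        cc=L.mean(0);u,s,v=np.linalg.svd(L-cc,full_matrices=False); print(' lid n',v[2],'c',cc,'z',L[:,2].min(),L[:,2].max(),len(L), 'top pts',L[L[:,2]>L[:,2].max()-6].mean(0))
im=cv2.imread('pics/top0.png')[170:300,90:260]; im2=cv2.imread('pics/side0.png')[255:350,240:350]
A=cv2.resize(cv2.convertScaleAbs(im,alpha=1.6),(520,398)); B=cv2.resize(im2,(275*398//237,398))[:, :275]
B=cv2.resize(im2,(280,242)); B=cv2.copyMakeBorder(B,0,398-242,0,0,cv2.BORDER_CONSTANT)
cv2.imwrite('pics/crop1.png',np.hstack([A,B]))
E
python3 m.py
```

```text
top brush [534.45838126 170.90783169 113.34231027] [ 0.80484011 -0.01903526  0.59318635] -78.15613518772743 66.3623366639442 149 slope 36.38344908218505 ends [471.55518854 172.39555424  66.98115741] [587.86945184 169.64460718 152.70754279]
 any colour ends [470.53835346 172.41960339  66.23172572] [615.53905136 168.99019386 173.10069736] 180.16087349883452
 rim ((456.34564208984375, -225.810302734375), (88.78943634033203, 215.07608032226562), 9.713377952575684) [[394.3999938964844, -127.30000305175781], [430.70001220703125, -339.29998779296875], [518.2000122070312, -324.29998779296875], [482.0, -112.30000305175781]] 349
 lid n [0.97098397 0.17369944 0.16437347] c [ 521.32050083 -210.1279824   109.66369384] z 45.031769105832154 1463.7166550869438 1462 top pts [ 266.23702769  -90.46351837 1463.71665509]
side brush [541.35295928 179.38543962 114.19709855] [ 0.752809   -0.06682104  0.65483857] -11.367409195291883 11.759795954731667 39 slope 40.90741081081515 ends [532.79547132 180.14502174 106.75328054] [550.20583953 178.59963781 121.89786655]
 any colour ends [475.59633282 185.22214751  56.99802769] [610.10072951 173.283231   173.99804628] 178.67001652569022
 rim ((453.6233825683594, -220.6171417236328), (86.33721160888672, 226.04090881347656), 9.551040649414062) [[392.29998779296875, -116.30000305175781], [429.79998779296875, -339.20001220703125], [514.9000244140625, -324.8999938964844], [477.3999938964844, -102.0]] 204
 lid n [-0.97771111 -0.20527406  0.04408564] c [ 513.81562393 -140.39270803  115.75784622] z 45.02907499729997 1009.854459468569 564 top pts [ 265.43146932 1219.03950159 1009.85445947]
```

View pics/crop1.png

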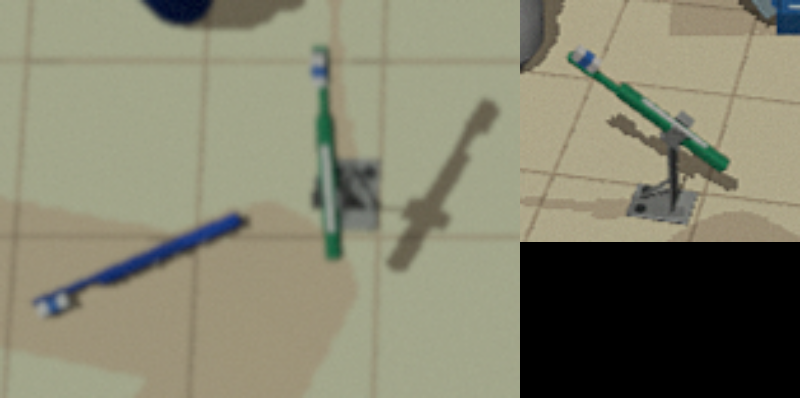

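The crop confirms it: the green brush sits in the steel clip (crop 325,150), head towards +x, bristles up; the blue one lies loose. Next I refine the brush line from two views, then the box and the lid angle.

```bash
cat > m2.py <<'E'
from h import *
N=[];C=[]
for n in('top','side'):
    z=np.load(f'pics/{n}0.npz'); im,d=z['im'],z['d']; hsv=cv2.cvtColor(im,cv2.COLOR_RGB2HSV); c=arm.get_calibration(n); E=np.array(c['extrinsics'])
    roi=np.zeros((480,640),np.uint8)
    if n=='top': roi[180:262,185:206]=255
    else: roi[268:328,255:330]=255
    m=cv2.inRange(hsv,(45,80,30),(85,255,255))&roi
    v,u=np.nonzero(m); vx,vy,x0,y0=cv2.fitLine(np.c_[u,v].astype(np.float32),cv2.DIST_HUBER,0,.01,.01).ravel()
    t=(u-x0)*vx+(v-y0)*vy; e=[(x0+k*vx,y0+k*vy) for k in(t.min(),t.max())]
    ray=[E[:3,:3]@np.array([(a-c['cx'])/c['fx'],(b-c['cy'])/c['fy'],1]) for a,b in e]
    N.append(np.cross(*ray)/np.linalg.norm(np.cross(*ray))); C.append(E[:3,3]); print(n,'px ends',np.round(e,1).tolist(),len(u))
a=np.cross(*N); a/=np.linalg.norm(a); a*=np.sign(a[2])
p0=np.linalg.lstsq(np.array(N+[a]),np.array([N[0]@C[0],N[1]@C[1],a@np.array([550,171,121])]),rcond=None)[0]
print('line pt',p0,'dir',a,'slope',np.degrees(np.arcsin(a[2])),'yaw',np.degrees(np.arctan2(a[1],a[0])))
p=p0+a*(120.9-p0[2])/a[2]; print('at z120.9',p)
for n in('top','side'):
    z=np.load(f'pics/{n}0.npz'); im,d=z['im'],z['d']; P=pts(n,d); hsv=cv2.cvtColor(im,cv2.COLOR_RGB2HSV)
    yaw=np.radians(9.7); o=np.array([460,-224]); S=np.array([[np.cos(yaw),np.sin(yaw)],[-np.sin(yaw),np.cos(yaw)]])
    B=(P[...,:2]-o)@S.T; Z=P[...,2]; ok=(d>0)&(abs(B[...,1])<120)&(B[...,0]>-70)&(B[...,0]<130)&(Z<140)
    L=ok&(Z>42)&(abs(B[...,0]-70)<55); q=np.c_[B[L],Z[L]]
    print(n,'lid n',len(q))
    for lo in range(40,115,8):
        k=(q[:,2]>=lo)&(q[:,2]<lo+8)
        if k.sum()>3: print('  z',lo+4,'x min/med/max',q[k,0].min().round(1),np.median(q[k,0]).round(1),q[k,0].max().round(1),'y',q[k,1].min().round(0),q[k,1].max().round(0),k.sum())
    print('  lid zmax',np.sort(q[:,2])[-5:].round(1))
    W=ok&(Z>36)&(B[...,0]<-25)&(B[...,0]>-65); 
    if W.sum(): print('  catch',np.c_[B[W],Z[W]].round(0).tolist()[:12])
    # profile across box
    for lo in range(-60,60,6):
        k=ok&(B[...,0]>=lo)&(B[...,0]<lo+6)&(abs(B[...,1])<90)
        if k.sum(): print('  bx',lo+3,np.percentile(Z[k],[5,50,95]).round(1),k.sum(),end=';')
    print()
    rm=ok&(Z>20)&(Z<34)&(B[...,0]<36)&(cv2.inRange(hsv,(95,80,30),(125,255,255))>0); 
    e=B[rm]; print('  ends y',e[:,1].min(),e[:,1].max())
    for lo in range(-105,105,30):
        k=rm&(B[...,1]>lo)&(B[...,1]<lo+30)&(B[...,0]<-25)
        if k.sum(): print('   wall -x',lo+15,B[k][:,0].mean().round(1),B[k][:,0].min().round(1))
E
python3 m2.py
```

```text
top px ends [[195.3, 199.0], [199.3, 253.1]] 114
side px ends [[258.6, 276.5], [320.1, 320.2]] 261
line pt [553.67310718 172.12615131 116.11365416] dir [ 0.80097891 -0.0156879   0.59848699] slope 36.76161312738952 yaw -1.1220462333645553
at z120.9 [560.07886388 172.00068877 120.9       ]
top lid n 1497
  z 44 x min/med/max 36.9 54.8 61.5 y -107.0 108.0 168
  z 52 x min/med/max 43.4 59.3 67.6 y -106.0 108.0 223
  z 60 x min/med/max 47.5 64.3 72.2 y -106.0 108.0 219
  z 68 x min/med/max 51.0 69.1 76.0 y -109.0 107.0 221
  z 76 x min/med/max 59.5 73.2 76.9 y -109.0 107.0 185
  z 84 x min/med/max 59.1 75.2 87.4 y -108.0 108.0 51
  z 92 x min/med/max 67.3 80.5 86.7 y -108.0 108.0 277
  z 100 x min/med/max 73.0 76.5 84.8 y -107.0 107.0 152
  lid zmax [103.6 103.7 103.9 104.  104.2]
  catch [[-46.0, -60.0, 37.0], [-50.0, -11.0, 39.0], [-51.0, -13.0, 42.0], [-51.0, -16.0, 42.0], [-52.0, -18.0, 44.0], [-52.0, -21.0, 38.0], [-50.0, 4.0, 38.0], [-51.0, 1.0, 40.0], [-51.0, -1.0, 41.0], [-51.0, -3.0, 42.0], [-52.0, -6.0, 43.0], [-52.0, -8.0, 41.0]]
  bx -57 [-3.6  2.9 42.5] 193;  bx -51 [-3.6  3.
[... 1583 characters left out ...]
.9  5.9 28.7] 94;  bx -39 [-2.7  2.8  6.5] 64;  bx -33 [-2.   2.4  5.8] 63;  bx -27 [-2.   2.5  5.7] 62;  bx -21 [-2.3  2.7  7.1] 61;  bx -15 [-1.5  2.6  5.7] 65;  bx -9 [-0.9  3.2  6.7] 64;  bx -3 [-1.2  2.1  5.7] 65;  bx 3 [-1.1  2.5  6.4] 66;  bx 9 [-1.   2.7  6.5] 65;  bx 15 [-1.4  2.1  6. ] 63;  bx 21 [-2.3  2.8  7. ] 62;  bx 27 [-0.4 25.1 30.7] 66;  bx 33 [-0.6 29.6 33.2] 78;  bx 39 [-0.1 26.  30.8] 75;  bx 45 [ 1.4 28.9 35.5] 70;  bx 51 [-3.1 36.2 42.9] 77;  bx 57 [-3.1 45.9 53.5] 87;
  ends y -110.16964491165005 117.5165488424661
   wall -x -90 -37.2 -45.1
   wall -x -60 -46.2 -46.3
   wall -x 0 -46.6 -46.8
   wall -x 30 -48.5 -48.9
   wall -x 60 -47.0 -47.3
   wall -x 90 -40.8 -46.3
```

```bash
cat > plan.py <<'E'
from h import *
import json,os,math
F='cmd.json'
def load():
    if os.path.exists(F): s=json.load(open(F)); return np.array(s['p']),R.from_quat(s['q'])
    return np.array([189.475,621.782,205.455]),R.from_euler('xyz',[math.pi,0,2.8458])
def save(p,r): json.dump({'p':list(p),'q':list(r.as_quat())},open(F,'w'))
def plan(targets):
    """targets: (pos,Rot,fingers); prints one row per call with rounded numbers and row count, stores the resulting commanded pose"""
    p,r=load()
    for tp,tr,f in targets:
        tp=np.array(tp,float)
        k=1
        while True:
            s=r.inv().apply(tp-p)/100; w=(r.inv()*tr).as_rotvec()
            if max(abs(s).max()/k, abs(w).max()/k/(math.pi/4))<=.98 and np.linalg.norm(s)*100/k<150 and np.degrees(np.linalg.norm(w))/k<=28: break
            k+=1
        p0,r0=p,r; W=(r0.inv()*tr).as_rotvec()
        for i in range(1,k+1):
            gp=p0+(tp-p0)*i/k; gr=r0*R.from_rotvec(W*i/k)
            s=np.round(r.inv().apply(gp-p)/100,2); w=np.round((r.inv()*gr).as_rotvec()/(math.pi/4),2)
            n=max(math.ceil(np.linalg.norm(s)*100/41),math.ceil(np.degrees(np.linalg.norm(w)*math.pi/4)/7))+1
            print([*map(float,s),*map(float,w),f],'rows',min(n,5))
            p=p+r.apply(s*100); r=r*R.from_rotvec(w*math.pi/4)
        print('   ->',p.round(1),r.as_euler('xyz').round(3))
    save(p,r)
def err():
    p,r=load(); o=arm.observe(); m=R.from_euler('xyz',o['orientation'])
    print('meas-cmd',(o['eef_pos']-p).round(1),'rot',np.degrees((r.inv()*m).as_rotvec()).round(1),'t',round(o['t'],2),'F',o['ft_force'].round(1),'gap',round(o['finger_gap'],1),'ff',round(o['finger_force'],1),'q',o['q'].round(2))
yb=math.radians(-1.2); Rb=R.from_euler('ZY',[yb,-math.radians(38)])   # brush axes in the clip
T=R.from_matrix(np.diag([-1,1,-1.]))   # brush->tool
org=np.array([555,171.3,120.9]); zb=Rb.apply([0,0,1])
E
python3 - <<'E'
from plan import *
print(Rb.as_matrix().round(3))
plan([(org+90*zb,Rb*T,1),(org+25*zb,Rb*T,1)])
E
```

```text
[[ 0.788  0.021 -0.616]
 [-0.017  1.     0.013]
 [ 0.616  0.     0.788]]
[-0.86, -0.68, 0.03, -0.02, -0.17, -0.07, 1] rows 4
[-0.8, -0.72, 0.12, -0.03, -0.17, -0.06, 1] rows 4
[-0.75, -0.77, 0.22, -0.02, -0.16, -0.07, 1] rows 4
[-0.67, -0.81, 0.29, -0.02, -0.17, -0.07, 1] rows 4
[-0.59, -0.85, 0.36, -0.03, -0.17, -0.07, 1] rows 4
   -> [499.9 172.4 192. ] [3.141 0.664 3.124]
[0.0, -0.0, 0.65, 0.0, 0.0, 0.0, 1] rows 3
   -> [539.9 171.8 140.8] [3.141 0.664 3.124]
```

Request:
send_rows:
  moves:
    - [-0.86, -0.68, 0.03, -0.02, -0.17, -0.07, 1]
    - [-0.86, -0.68, 0.03, -0.02, -0.17, -0.07, 1]
    - [-0.86, -0.68, 0.03, -0.02, -0.17, -0.07, 1]
    - [-0.86, -0.68, 0.03, -0.02, -0.17, -0.07, 1]

```text
t: 0.43
eef_pos: [253.2, 528.4, 201.5]
orientation: [3.132, 0.134, 2.898]
ft_force: [0.4, 0.8, -0.2]
finger_gap: 93.9
finger_force: 0.0
```

Request:
send_rows:
  moves:
    - [-0.8, -0.72, 0.12, -0.03, -0.17, -0.06, 1]
    - [-0.8, -0.72, 0.12, -0.03, -0.17, -0.06, 1]
    - [-0.8, -0.72, 0.12, -0.03, -0.17, -0.06, 1]
    - [-0.8, -0.72, 0.12, -0.03, -0.17, -0.06, 1]

```text
t: 0.77
eef_pos: [314.3, 439.9, 199.7]
orientation: [3.117, 0.268, 2.943]
ft_force: [0.1, -0.2, 0.0]
finger_gap: 94.0
finger_force: 0.0
```

Request:
send_rows:
  moves:
    - [-0.75, -0.77, 0.22, -0.02, -0.16, -0.07, 1]
    - [-0.75, -0.77, 0.22, -0.02, -0.16, -0.07, 1]
    - [-0.75, -0.77, 0.22, -0.02, -0.16, -0.07, 1]
    - [-0.75, -0.77, 0.22, -0.02, -0.16, -0.07, 1]

```text
t: 1.1
eef_pos: [376.7, 350.0, 196.7]
orientation: [3.118, 0.395, 2.997]
ft_force: [0.5, -0.5, -0.1]
finger_gap: 93.9
finger_force: 0.0
```

Request:
send_rows:
  moves:
    - [-0.67, -0.81, 0.29, -0.02, -0.17, -0.07, 1]
    - [-0.67, -0.81, 0.29, -0.02, -0.17, -0.07, 1]
    - [-0.67, -0.81, 0.29, -0.02, -0.17, -0.07, 1]
    - [-0.67, -0.81, 0.29, -0.02, -0.17, -0.07, 1]

```text
t: 1.43
eef_pos: [438.6, 260.4, 194.3]
orientation: [3.127, 0.53, 3.054]
ft_force: [0.7, -0.5, -0.3]
finger_gap: 94.4
finger_force: 0.0
```

Request:
send_rows:
  moves:
    - [-0.59, -0.85, 0.36, -0.03, -0.17, -0.07, 1]
    - [-0.59, -0.85, 0.36, -0.03, -0.17, -0.07, 1]
    - [-0.59, -0.85, 0.36, -0.03, -0.17, -0.07, 1]
    - [-0.59, -0.85, 0.36, -0.03, -0.17, -0.07, 1]

```text
t: 1.77
eef_pos: [501.4, 170.5, 192.4]
orientation: [3.139, 0.664, 3.119]
ft_force: [0.8, 0.3, 0.2]
finger_gap: 94.0
finger_force: 0.0
```

Request:
send_rows:
  moves:
    - [0, 0, 0.5, 0, 0, 0, 1]
    - [0, 0, 0.65, 0, 0, 0, 1]
    - [0, 0, 0.65, 0, 0, 0, 1]
    - [0, 0, 0.65, 0, 0, 0, 1]

```text
t: 2.1
eef_pos: [539.1, 173.1, 139.5]
orientation: [3.14, 0.66, 3.125]
ft_force: [0.2, -0.4, 0.8]
finger_gap: 93.8
finger_force: 0.0
```

```bash
python3 - <<'E'
from plan import *
err()
a,_=cap('top','top1'); b,_=cap('side','side1')
A=cv2.resize(a[180:300,140:260,::-1],(400,400),interpolation=cv2.INTER_CUBIC); B=cv2.resize(b[240:360,230:350,::-1],(400,400),interpolation=cv2.INTER_CUBIC)
cv2.imwrite('pics/crop2.png',np.hstack([A,B]))
E
```

```text
meas-cmd [-0.8  1.3 -1.3] rot [-0.   0.2 -0. ] t 2.1 F [ 0.2 -0.4  0.8] gap 93.8 ff 0.0 q [ 0.17 -0.19  2.25 -0.26  0.44 -1.19]
```

View pics/crop2.png

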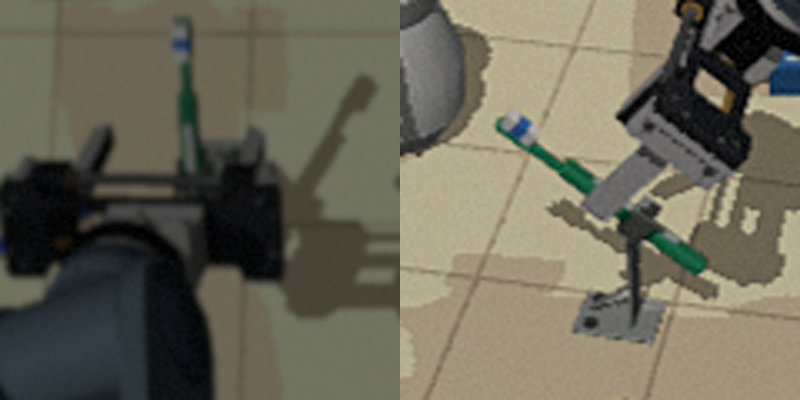

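The crop shows the fingers straddling the green handle headward of the clip (top crop: brush about x=188, fingers about 105 and 250; side crop: finger tip about (600,210), clip (645,210)). I'll check the lateral centring and the axial gap with depth.

```bash
python3 - <<'E'
from plan import *
p,r=load()
for n in('top','side'):
    z=np.load(f'pics/{n}1.npz'); im,d=z['im'],z['d']; P=pts(n,d); hsv=cv2.cvtColor(im,cv2.COLOR_RGB2HSV)
    L=r.inv().apply((P.reshape(-1,3)-p)).reshape(P.shape)
    ok=(d>0)&(abs(L[...,1])<75)&(abs(L[...,0])<20)&(L[...,2]>-50)&(L[...,2]<4)
    g=(cv2.inRange(hsv,(45,80,30),(85,255,255))>0)
    f=ok&~g
    for s in(-1,1):
        k=f&(L[...,1]*s>25); q=L[k]; print(n,'finger',s,k.sum(),q.min(0).round(1) if len(q) else '',q.max(0).round(1) if len(q) else '', np.median(q,0).round(1) if len(q) else '')
    k=g&(d>0)&(abs(L[...,1])<25)&(abs(L[...,0])<60)&(abs(L[...,2]-25)<25); q=L[k]
    if len(q): print(n,'brush tool frame y med',np.median(q[:,1]).round(1),q[:,1].min().round(1),q[:,1].max().round(1),'z med',np.percentile(q[:,2],[5,50,95]).round(1),'x',q[:,0].min().round(1),q[:,0].max().round(1),k.sum())
E
```

```text
top finger -1 64 [-12.  -58.7 -49.3] [ 11.9 -45.5   0.8] [ -7.9 -53.7 -25.4]
top finger 1 84 [-11.3  46.6 -49.7] [ 7.7 59.7 -1.9] [ -7.1  50.  -27.5]
top brush tool frame y med -1.1 -6.5 4.4 z med [14.1 18.3 23.9] x -44.4 35.2 67
side finger -1 58 [ -8.5 -60.3 -49.2] [  3.7 -37.3  -1.1] [ -6.5 -46.1 -18.5]
side finger 1 143 [ -8.6  48.8 -49.7] [11.  66.3  2.1] [  0.2  60.6 -30. ]
side brush tool frame y med 5.4 -2.7 14.0 z med [15.8 23.7 29.6] x -57.5 59.3 120
```

The brush is centred to about 1 mm and its depth agrees. I advance and close.

Request:
send_rows:
  moves:
    - [0, -0.01, 0.15, 0, 0, 0, 1]
    - [0, -0.01, 0.28, 0, 0, 0, 1]
    - [0, -0.01, 0.28, 0, 0, 0, 1]
    - [0, -0.01, 0.28, 0, 0, 0, 1]

```text
t: 2.53
eef_pos: [557.0, 171.2, 119.7]
orientation: [3.14, 0.665, 3.124]
ft_force: [-0.3, 0.7, -1.2]
finger_gap: 94.1
finger_force: 0.0
```

Request:
send_rows:
  moves:
    - [0, 0, 0, 0, 0, 0, 0.3]
    - [0, 0, 0, 0, 0, 0, 0.05]
    - [0, 0, 0, 0, 0, 0, 0.05]
    - [0, 0, 0, 0, 0, 0, 0.05]
    - [0, 0, 0, 0, 0, 0, 0.05]
  newtons: 50

```text
t: 2.95
eef_pos: [557.2, 170.6, 119.2]
orientation: [3.141, 0.665, 3.124]
ft_force: [1.5, -0.3, -0.5]
finger_gap: 63.9
finger_force: 0.0
```

Request:
send_rows:
  moves:
    - [0, 0, 0, 0, 0, 0, 0.0]
    - [0, 0, 0, 0, 0, 0, 0.0]
    - [0, 0, 0, 0, 0, 0, 0.0]
    - [0, 0, 0, 0, 0, 0, 0.0]
    - [0, 0, 0, 0, 0, 0, 0.0]

```text
t: 3.37
eef_pos: [557.1, 170.5, 118.7]
orientation: [3.141, 0.664, 3.124]
ft_force: [0.4, -0.6, -0.5]
finger_gap: 31.0
finger_force: 0.0
```

Request:
send_rows:
  moves:
    - [0, 0, 0, 0, 0, 0, 0.0]
    - [0, 0, 0, 0, 0, 0, 0.0]
    - [0, 0, 0, 0, 0, 0, 0.0]
    - [0, 0, 0, 0, 0, 0, 0.0]
    - [0, 0, 0, 0, 0, 0, 0.0]

```text
t: 3.78
eef_pos: [557.2, 171.0, 118.9]
orientation: [3.139, 0.664, 3.123]
ft_force: [0.1, 5.0, 0.1]
finger_gap: 12.3
finger_force: 49.9
```

Request:
send_rows:
  moves:
    - [0, 0, 0, 0, 0, 0, 0.0]
    - [0, 0, 0, 0, 0, 0, 0.0]
    - [0, 0, 0, 0, 0, 0, 0.0]

```text
t: 4.03
eef_pos: [557.2, 170.8, 118.9]
orientation: [3.14, 0.664, 3.123]
ft_force: [0.5, 4.7, -1.2]
finger_gap: 12.6
finger_force: 49.9
```

Gripped at 12.5 mm, the handle width. I pull straight out along the brush's +z.

Request:
send_rows:
  moves:
    - [0, 0.01, -0.04, 0, 0, 0, 0.0]
    - [0, 0.01, -0.1, 0, 0, 0, 0.0]
    - [0, 0.01, -0.18, 0, 0, 0, 0.0]
    - [0, 0.01, -0.28, 0, 0, 0, 0.0]
    - [0, 0.01, -0.4, 0, 0, 0, 0.0]

```text
t: 4.45
eef_pos: [531.8, 171.2, 149.9]
orientation: [-3.14, 0.662, 3.125]
ft_force: [0.4, -0.0, -0.2]
finger_gap: 12.4
finger_force: 50.0
```

Request:
send_rows:
  moves:
    - [0, 0, -0.3, 0, 0, 0, 0.0]
    - [0, 0, -0.5, 0, 0, 0, 0.0]
    - [0, 0, -0.5, 0, 0, 0, 0.0]
    - [0, 0, -0.5, 0, 0, 0, 0.0]

```text
t: 4.78
eef_pos: [502.0, 172.2, 190.8]
orientation: [3.141, 0.666, 3.124]
ft_force: [0.3, 0.4, -0.8]
finger_gap: 12.4
finger_force: 50.0
```

```bash
python3 - <<'E'
from plan import *
p,r=load()
save(p+r.apply([0,0,28-90.]),r); err()
b,_=cap('side','side2'); a,_=cap('top','top2')
A=cv2.resize(a[160:280,140:260,::-1],(400,400),interpolation=cv2.INTER_CUBIC); B=cv2.resize(b[200:320,230:350,::-1],(400,400),interpolation=cv2.INTER_CUBIC)
cv2.imwrite('pics/crop3.png',np.hstack([A,B]))
E
```

```text
meas-cmd [ 0.3 -0.2  1.1] rot [ 0.  -0.1 -0. ] t 4.78 F [ 0.3  0.4 -0.8] gap 12.4 ff 50.0 q [ 0.18 -0.39  2.3  -0.22  0.59 -1.23]
```

View pics/crop3.png

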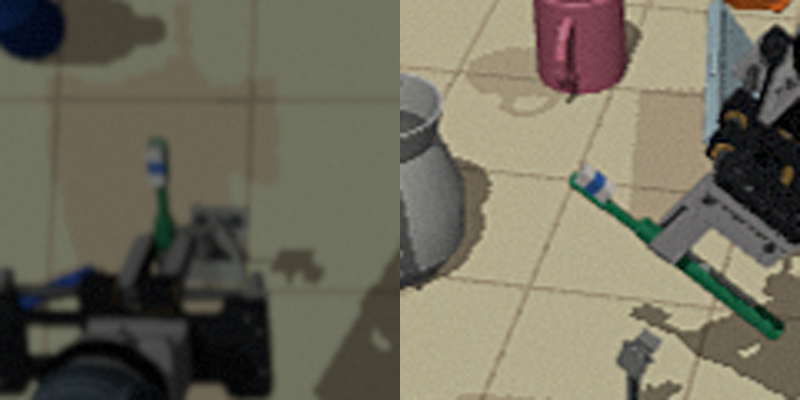

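The brush is out of the clip and in the fingers (side crop: head 585,180, tail 780,330, empty clip 640,350). I measure its tilt in the grip and plan the carry.

```bash
cat >> plan.py <<'E'
def inhand(n,f):
    p,r=load(); z=np.load(f'pics/{f}.npz'); im,d=z['im'],z['d']; P=pts(n,d); hsv=cv2.cvtColor(im,cv2.COLOR_RGB2HSV)
    L=r.inv().apply((P.reshape(-1,3)-p)).reshape(P.shape)
    k=(cv2.inRange(hsv,(40,70,25),(88,255,255))>0)&(d>0)&(abs(L[...,1])<25)&(abs(L[...,0])<130)&(abs(L[...,2])<45)
    q=L[k]; vx,vz,x0,z0=cv2.fitLine(q[:,[0,2]].astype(np.float32),cv2.DIST_HUBER,0,.01,.01).ravel()
    print(n,k.sum(),'tilt x-z deg',np.degrees(np.arctan(vz/vx)).round(1),'z at x=0',(z0-x0*vz/vx).round(1),'x range',q[:,0].min().round(1),q[:,0].max().round(1),'y med',np.median(q[:,1]).round(1))
E
python3 - <<'E'
from plan import *
inhand('side','side2'); inhand('top','top2')
yaw=math.radians(-80.3); Rf=R.from_euler('z',yaw)
bx=np.array([math.cos(math.radians(9.7)),math.sin(math.radians(9.7))]); by=np.array([-bx[1],bx[0]])
c=np.array([452.5,-224.5])+ -8*bx + 10*by    # brush origin (headward -y: origin 10 mm towards the tail)
print('place xy',c)
plan([((490,60,235),R.from_euler('ZY',[math.radians(-35),-math.radians(22)])*T,0),((c[0],c[1],200),Rf*T,0),((c[0],c[1],70),Rf*T,0)])
E
```

```text
side 261 tilt x-z deg -1.4 z at x=0 -4.7 x range -76.3 101.0 y med 5.4
top 67 tilt x-z deg -12.7 z at x=0 -13.3 x range -41.9 1.0 y med -1.2
place xy [ 442.92947845 -215.99088035]
[-0.1, -0.56, -0.21, 0.19, 0.17, 0.33, 0] rows 4
[-0.22, -0.55, -0.15, 0.19, 0.18, 0.33, 0] rows 4
   -> [489.4  60.1 235.1] [3.14  0.38  2.528]
[-0.33, -0.84, 0.26, 0.06, 0.15, 0.33, 0] rows 4
[-0.57, -0.72, 0.24, 0.07, 0.15, 0.33, 0] rows 4
[-0.75, -0.53, 0.19, 0.06, 0.16, 0.33, 0] rows 4
   -> [ 442.7 -216.4  200.5] [ 3.139e+00 -3.000e-03  1.741e+00]
[0.0, -0.0, 0.65, 0.0, -0.0, 0.0, 0] rows 3
[0.0, -0.0, 0.66, 0.0, -0.0, 0.0, 0] rows 3
   -> [ 442.9 -216.    69.5] [ 3.139e+00 -3.000e-03  1.741e+00]
```

My lengthwise offset sign was wrong: the origin must sit 10 mm towards the box's -y. I replan.

```bash
python3 - <<'E'
from plan import *
p=np.array([189.475,621.782,205.455])
# restore commanded pose at the pull-out end
r=Rb*T; save(np.array([499.9,172.4,192.0])+r.apply([0,0,3]),r); err()
yaw=math.radians(-80.3); Rf=R.from_euler('z',yaw)
bx=np.array([math.cos(math.radians(9.7)),math.sin(math.radians(9.7))]); by=np.array([-bx[1],bx[0]])
c=np.array([452.6,-225.3])-8*bx-10*by
print('place xy',c)
plan([((490,60,235),R.from_euler('ZY',[math.radians(-35),-math.radians(22)])*T,0),((c[0],c[1],200),Rf*T,0),((c[0],c[1],70),Rf*T,0)])
E
```

```text
meas-cmd [-0.2 -0.4 -1. ] rot [-0.1  0.  -0.2] t 4.88 F [-0.8  0.  -1.4] gap 12.3 ff 50.0 q [ 0.18 -0.39  2.3  -0.22  0.59 -1.23]
place xy [ 446.39926604 -236.50494973]
[-0.1, -0.56, -0.21, 0.19, 0.17, 0.33, 0] rows 4
[-0.23, -0.55, -0.14, 0.19, 0.17, 0.32, 0] rows 4
   -> [490.3  59.7 234.8] [-3.14   0.388  2.532]
[-0.37, -0.89, 0.28, 0.06, 0.16, 0.33, 0] rows 4
[-0.62, -0.76, 0.25, 0.07, 0.15, 0.33, 0] rows 4
[-0.81, -0.55, 0.21, 0.06, 0.16, 0.34, 0] rows 4
   -> [ 446.4 -236.7  199.8] [ 3.140e+00 -1.000e-03  1.737e+00]
[0.0, -0.0, 0.65, 0.0, -0.0, -0.0, 0] rows 3
[0.0, -0.0, 0.65, 0.0, -0.0, -0.0, 0] rows 3
   -> [ 446.6 -236.5   69.8] [ 3.140e+00 -1.000e-03  1.737e+00]
```

Request:
send_rows:
  moves:
    - [-0.1, -0.56, -0.21, 0.19, 0.17, 0.33, 0]
    - [-0.1, -0.56, -0.21, 0.19, 0.17, 0.33, 0]
    - [-0.1, -0.56, -0.21, 0.19, 0.17, 0.33, 0]
    - [-0.1, -0.56, -0.21, 0.19, 0.17, 0.33, 0]

```text
t: 5.22
eef_pos: [497.3, 115.9, 212.8]
orientation: [3.116, 0.526, 2.811]
ft_force: [0.3, -0.2, 0.5]
finger_gap: 12.4
finger_force: 50.0
```

Request:
send_rows:
  moves:
    - [-0.23, -0.55, -0.14, 0.19, 0.17, 0.32, 0]
    - [-0.23, -0.55, -0.14, 0.19, 0.17, 0.32, 0]
    - [-0.23, -0.55, -0.14, 0.19, 0.17, 0.32, 0]
    - [-0.23, -0.55, -0.14, 0.19, 0.17, 0.32, 0]

```text
t: 5.55
eef_pos: [491.8, 59.2, 234.2]
orientation: [-3.14, 0.387, 2.536]
ft_force: [0.4, 0.3, 0.2]
finger_gap: 12.4
finger_force: 50.0
```

Request:
send_rows:
  moves:
    - [-0.37, -0.89, 0.28, 0.06, 0.16, 0.33, 0]
    - [-0.37, -0.89, 0.28, 0.06, 0.16, 0.33, 0]
    - [-0.37, -0.89, 0.28, 0.06, 0.16, 0.33, 0]
    - [-0.37, -0.89, 0.28, 0.06, 0.16, 0.33, 0]

```text
t: 5.88
eef_pos: [475.9, -41.3, 220.6]
orientation: [3.105, 0.255, 2.264]
ft_force: [1.0, 0.9, -1.6]
finger_gap: 12.3
finger_force: 50.0
```

Request:
send_rows:
  moves:
    - [-0.62, -0.76, 0.25, 0.07, 0.15, 0.33, 0]
    - [-0.62, -0.76, 0.25, 0.07, 0.15, 0.33, 0]
    - [-0.62, -0.76, 0.25, 0.07, 0.15, 0.33, 0]
    - [-0.62, -0.76, 0.25, 0.07, 0.15, 0.33, 0]

```text
t: 6.22
eef_pos: [461.5, -140.2, 209.8]
orientation: [3.11, 0.128, 2.005]
ft_force: [0.1, 0.1, -1.4]
finger_gap: 12.6
finger_force: 50.0
```

Request:
send_rows:
  moves:
    - [-0.81, -0.55, 0.21, 0.06, 0.16, 0.34, 0]
    - [-0.81, -0.55, 0.21, 0.06, 0.16, 0.34, 0]
    - [-0.81, -0.55, 0.21, 0.06, 0.16, 0.34, 0]
    - [-0.81, -0.55, 0.21, 0.06, 0.16, 0.34, 0]
    - [-0.81, -0.55, 0.21, 0.06, 0.16, 0.34, 0]

```text
t: 6.63
eef_pos: [447.9, -235.4, 198.2]
orientation: [3.14, -0.003, 1.743]
ft_force: [-0.4, 0.3, 0.2]
finger_gap: 11.9
finger_force: 50.0
```

Request:
send_rows:
  moves:
    - [0, 0, 0.3, 0, 0, 0, 0]
    - [0, 0, 0.65, 0, 0, 0, 0]
    - [0, 0, 0.65, 0, 0, 0, 0]
    - [0, 0, 0.65, 0, 0, 0, 0]

```text
t: 6.97
eef_pos: [447.2, -233.6, 133.0]
orientation: [3.141, -0.005, 1.744]
ft_force: [-0.2, -0.5, 0.4]
finger_gap: 12.3
finger_force: 50.0
```

```bash
python3 - <<'E'
from plan import *
p,r=load(); save(p+[0,0,65],r); err()
a,_=cap('top','top3'); b,_=cap('side','side3'); inhand('side','side3'); inhand('top','top3')
A=cv2.resize(a[180:310,300:430,::-1],(400,400),interpolation=cv2.INTER_CUBIC); B=cv2.resize(b[150:290,280:420,::-1],(400,400),interpolation=cv2.INTER_CUBIC)
cv2.imwrite('pics/crop4.png',np.hstack([A,B]))
E
```

```text
meas-cmd [ 0.6  2.9 -1.7] rot [ 0.1  0.2 -0.5] t 6.97 F [-0.2 -0.5  0.4] gap 12.3 ff 50.0 q [-0.71 -0.02  1.98  0.    1.18 -0.88]
side 87 tilt x-z deg 0.4 z at x=0 -8.4 x range -46.8 110.3 y med 0.7Traceback (most recent call last):
  File "<stdin>", line 3, in <module>
  File "plan.py", line 37, in inhand
    q=L[k]; vx,vz,x0,z0=cv2.fitLine(q[:,[0,2]].astype(np.float32),cv2.DIST_HUBER,0,.01,.01).ravel()
                        ~~~~~~~~~~~^^^^^^^^^^^^^^^^^^^^^^^^^^^^^^^^^^^^^^^^^^^^^^^^^^^^^^^^
cv2.error: OpenCV(4.12.0) /io/opencv/modules/imgproc/src/linefit.cpp:50: error: (-215:Assertion failed) count > 0 in function 'fitLine2D_wods'
```

```bash
python3 - <<'E'
from plan import *
a=np.load('pics/top3.npz')['im']; b=np.load('pics/side3.npz')['im']
A=cv2.resize(a[180:310,300:430,::-1],(400,400),interpolation=cv2.INTER_CUBIC); B=cv2.resize(b[150:290,280:420,::-1],(400,400),interpolation=cv2.INTER_CUBIC)
cv2.imwrite('pics/crop4.png',np.hstack([A,B])); err()
E
```

```text
meas-cmd [2.6 0.5 1.5] rot [-0.2 -0.1 -0.4] t 7.07 F [ 0.3 -0.   0.5] gap 12.3 ff 50.0 q [-0.71 -0.02  1.98  0.    1.18 -0.88]
```

View pics/crop4.png

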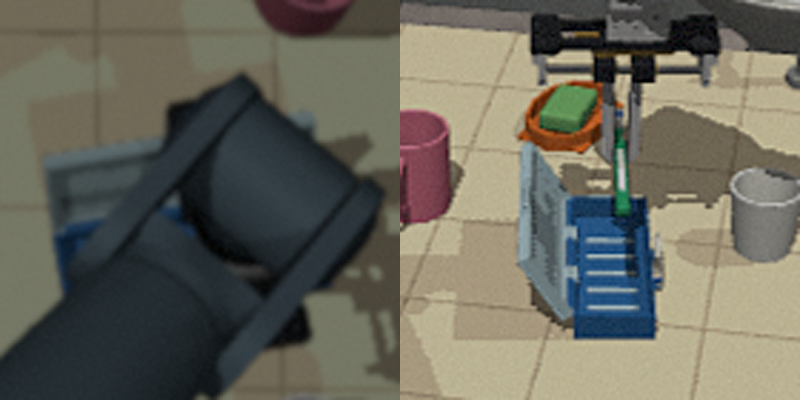

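The side crop shows the brush level above the box with its tail at (622,213), box at (610,270), lid open at (545,240). I lower to just above the rim and check the alignment.

Request:
send_rows:
  moves:
    - [0, 0, 0.4, 0, 0, 0, 0]
    - [0, 0, 0.75, 0, 0, 0, 0]
    - [0, 0, 0.9, 0, 0, 0, 0]
    - [0, 0, 0.9, 0, 0, 0, 0]

```text
t: 7.4
eef_pos: [447.2, -235.0, 42.9]
orientation: [3.141, -0.005, 1.741]
ft_force: [-1.5, 1.3, -0.5]
finger_gap: 12.5
finger_force: 50.0
```

```bash
python3 - <<'E'
from plan import *
p,r=load(); save(p+[0,0,-90],r); err()
b,_=cap('side','side4'); inhand('side','side4')
# box frame of brush / rim points, same camera
z=np.load('pics/side4.npz'); im,d=z['im'],z['d']; P=pts('side',d); hsv=cv2.cvtColor(im,cv2.COLOR_RGB2HSV)
yw=math.radians(9.7); S=np.array([[np.cos(yw),np.sin(yw)],[-np.sin(yw),np.cos(yw)]]); B=(P[...,:2]-[452.6,-225.3])@S.T; Z=P[...,2]
reg=(d>0)&(abs(B[...,0])<60)&(abs(B[...,1])<130)
g=reg&(cv2.inRange(hsv,(40,70,25),(88,255,255))>0)&(Z>25)&(Z<75); q=np.c_[B,Z][...,:] if 0 else np.dstack([B,Z])[g]
print('green',len(q),'x',np.percentile(q[:,0],[3,50,97]).round(1),'y',q[:,1].min().round(1),q[:,1].max().round(1),'z',np.percentile(q[:,2],[5,50,95]).round(1))
k=reg&(cv2.inRange(hsv,(95,80,30),(125,255,255))>0)&(Z>23)&(Z<33); q=np.dstack([B,Z])[k]; h,e=np.histogram(q[:,0],bins=np.arange(-56,58,4)); print('rim x hist',dict(zip(e.astype(int).tolist(),h.tolist()))); print('rim y',np.percentile(q[:,1],[2,98]).round(1))
B2=cv2.resize(b[150:290,280:420,::-1],(600,600),interpolation=cv2.INTER_CUBIC); cv2.imwrite('pics/crop5.png',B2)
E
```

```text
meas-cmd [ 0.6  1.5 -1.9] rot [ 0.1  0.2 -0.3] t 7.4 F [-1.5  1.3 -0.5] gap 12.5 ff 50.0 q [-0.71  0.13  2.02  0.    0.99 -0.88]
side 111 tilt x-z deg -1.1 z at x=0 -4.3 x range -53.0 109.5 y med 0.4
green 101 x [-13.7  -7.2  -1. ] y -63.0 99.5 z [43.3 50.7 55.5]
rim x hist {-56: 0, -52: 0, -48: 0, -44: 3, -40: 17, -36: 3, -32: 3, -28: 1, -24: 4, -20: 2, -16: 3, -12: 2, -8: 3, -4: 2, 0: 1, 4: 3, 8: 3, 12: 3, 16: 5, 20: 6, 24: 3, 28: 5, 32: 15, 36: 53, 40: 27, 44: 23, 48: 0, 52: 0}
rim y [-104.7  114. ]
```

View pics/crop5.png

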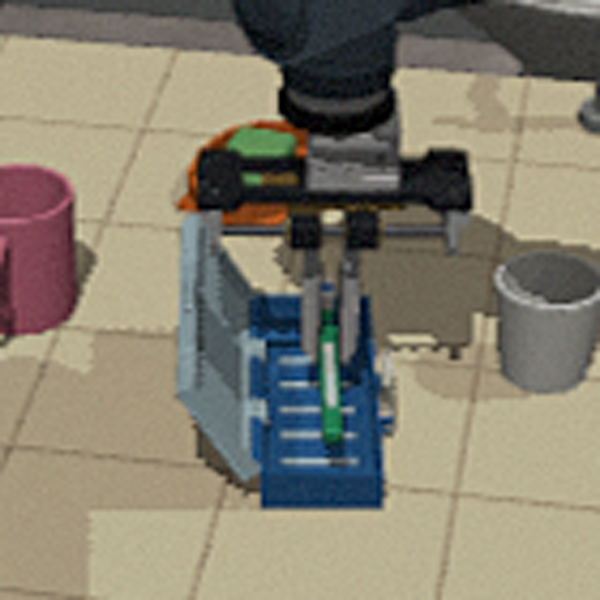

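The crop shows the brush over the box floor (tail 330,435 inside the near wall at 480, lid clear at 215,330). I lower it until it touches.

Request:
send_rows:
  moves:
    - [0, 0, 0.15, 0, 0, 0, 0]
    - [0, 0, 0.3, 0, 0, 0, 0]
    - [0, 0, 0.33, 0, 0, 0, 0]
    - [0, 0, 0.33, 0, 0, 0, 0]
    - [0, 0, 0.33, 0, 0, 0, 0]

```text
t: 7.87
eef_pos: [449.7, -237.4, 13.6]
orientation: [3.137, 0.001, 1.741]
ft_force: [-0.2, 0.5, -0.3]
finger_gap: 12.3
finger_force: 50.0
```

Request:
send_rows:
  moves:
    - [0, 0, 0.02, 0, 0, 0, 0]
    - [0, 0, 0.03, 0, 0, 0, 0]
    - [0, 0, 0.04, 0, 0, 0, 0]
    - [0, 0, 0.04, 0, 0, 0, 0]
    - [0, 0, 0.04, 0, 0, 0, 0]
  newtons: 15

```text
t: 8.28
eef_pos: [448.3, -236.4, 7.6]
orientation: [3.139, -0.002, 1.74]
ft_force: [0.3, -0.3, 0.2]
finger_gap: 12.6
finger_force: 14.9
```

Request:
send_rows:
  moves:
    - [0, 0, 0.01, 0, 0, 0, 0]
    - [0, 0, 0.01, 0, 0, 0, 0]
    - [0, 0, 0.01, 0, 0, 0, 0]

```text
t: 8.53
eef_pos: [448.3, -236.4, 6.4]
orientation: [3.139, -0.002, 1.74]
ft_force: [-0.2, 0.3, -0.7]
finger_gap: 12.6
finger_force: 14.9
```

Request:
send_rows:
  moves:
    - [0, 0, 0.01, 0, 0, 0, 0]
    - [0, 0, 0.01, 0, 0, 0, 0]
    - [0, 0, 0.01, 0, 0, 0, 0]

```text
t: 8.78
eef_pos: [448.4, -236.4, 5.5]
orientation: [3.139, -0.002, 1.74]
ft_force: [0.6, -0.3, 0.8]
finger_gap: 12.7
finger_force: 14.9
```

Request:
send_rows:
  moves:
    - [0, 0, 0.01, 0, 0, 0, 0]
    - [0, 0, 0.01, 0, 0, 0, 0]
    - [0, 0, 0.01, 0, 0, 0, 0]

```text
t: 9.03
eef_pos: [448.5, -236.6, 4.9]
orientation: [3.139, -0.002, 1.74]
ft_force: [-1.1, 0.8, 4.6]
finger_gap: 12.7
finger_force: 15.0
```

```bash
python3 - <<'E'
from plan import *
p,r=load(); save(p+[0,0,-40],r); err()
b,_=cap('side','side5'); inhand('side','side5')
err();cap('side','side5b');inhand('side','side5b');err()
E
```

```text
meas-cmd [ 1.9 -0.1  0.1] rot [-0.1  0.  -0.2] t 9.03 F [-1.1  0.8  4.6] gap 12.7 ff 15.0 q [-0.71  0.2   2.03  0.    0.91 -0.88]
side 72 tilt x-z deg -2.3 z at x=0 -6.0 x range -54.9 99.5 y med 1.7
meas-cmd [ 1.9 -0.1  0.1] rot [-0.1  0.  -0.2] t 9.08 F [-0.4  1.6  5.3] gap 12.9 ff 15.0 q [-0.71  0.2   2.03  0.    0.91 -0.88]
side 73 tilt x-z deg -1.7 z at x=0 -7.0 x range -52.6 104.2 y med 1.8
meas-cmd [ 1.9 -0.1  0.1] rot [-0.1  0.  -0.2] t 9.13 F [0.1 1.3 5. ] gap 13.0 ff 15.0 q [-0.71  0.2   2.03  0.    0.91 -0.88]
```

Contact with 5 N at the expected height. I release narrowly, inside the walls, and lift.

Request:
send_rows:
  moves:
    - [0, 0, 0, 0, 0, 0, 0.25]
    - [0, 0, 0, 0, 0, 0, 0.25]
    - [0, 0, 0, 0, 0, 0, 0.25]
    - [0, 0, 0, 0, 0, 0, 0.25]
    - [0, 0, 0, 0, 0, 0, 0.25]

```text
t: 9.55
eef_pos: [448.2, -236.3, 4.3]
orientation: [3.139, -0.002, 1.74]
ft_force: [0.7, -0.5, 0.0]
finger_gap: 23.8
finger_force: 0.0
```

Request:
send_rows:
  moves:
    - [0, 0, -0.1, 0, 0, 0, 0.25]
    - [0, 0, -0.3, 0, 0, 0, 0.25]
    - [0, 0, -0.6, 0, 0, 0, 0.25]
    - [0, 0, -0.95, 0, 0, 0, 0.25]
    - [0, 0, -0.95, 0, 0, 0, 0.25]

```text
t: 9.97
eef_pos: [451.9, -239.7, 107.1]
orientation: [3.131, 0.008, 1.74]
ft_force: [0.7, -0.7, -0.1]
finger_gap: 23.4
finger_force: 0.0
```

Request:
send_rows:
  moves:
    - [0, 0, -0.4, 0, 0, 0, 0.25]
    - [0, 0, -0.7, 0, 0, 0, 0.1]
    - [0, 0, -0.7, 0, 0, 0, 0]
    - [0, 0, -0.7, 0, 0, 0, 0]

```text
t: 10.3
eef_pos: [449.0, -237.7, 171.9]
orientation: [3.136, 0.002, 1.74]
ft_force: [0.4, 0.1, -1.0]
finger_gap: 7.0
finger_force: 0.0
```

```bash
python3 - <<'E'
from plan import *
p,r=load(); save(p+[0,0,165],r); err()
b,_=cap('side','side6')
z=np.load('pics/side6.npz'); im,d=z['im'],z['d']; P=pts('side',d); hsv=cv2.cvtColor(im,cv2.COLOR_RGB2HSV)
yw=math.radians(9.7); S=np.array([[np.cos(yw),np.sin(yw)],[-np.sin(yw),np.cos(yw)]]); B=(P[...,:2]-[452.6,-225.3])@S.T; Q=np.dstack([B,P[...,2]])
g=(d>0)&(abs(B[...,0])<45)&(abs(B[...,1])<120)&(cv2.inRange(hsv,(40,70,25),(88,255,255))>0)&(Q[...,2]<75); q=Q[g]
print('green',len(q),'x',np.percentile(q[:,0],[3,50,97]).round(1),'y',q[:,1].min().round(1),q[:,1].max().round(1),'z',np.percentile(q[:,2],[5,50,95]).round(1))
l=(d>0)&(abs(B[...,1])<112)&(B[...,0]>38)&(B[...,0]<110)&(Q[...,2]>40)&(Q[...,2]<110)&(hsv[...,1]<120); q=Q[l]; print('lid zmax',np.percentile(q[:,2],[95,99]).round(1),'x there',np.median(q[q[:,2]>np.percentile(q[:,2],95)][:,0]).round(1))
cv2.imwrite('pics/crop6.png',cv2.resize(b[150:290,280:420,::-1],(600,600),interpolation=cv2.INTER_CUBIC))
E
```

```text
meas-cmd [ 2.4 -1.2  2.1] rot [-0.2 -0.2 -0.2] t 10.3 F [ 0.4  0.1 -1. ] gap 7.0 ff 0.0 q [-0.71 -0.06  1.95  0.    1.25 -0.88]
green 73 x [-12.5  -5.7  -1.2] y -66.0 91.0 z [ 1.9 12.5 17.4]
lid zmax [96.  99.3] x there 82.7
```

View pics/crop6.png

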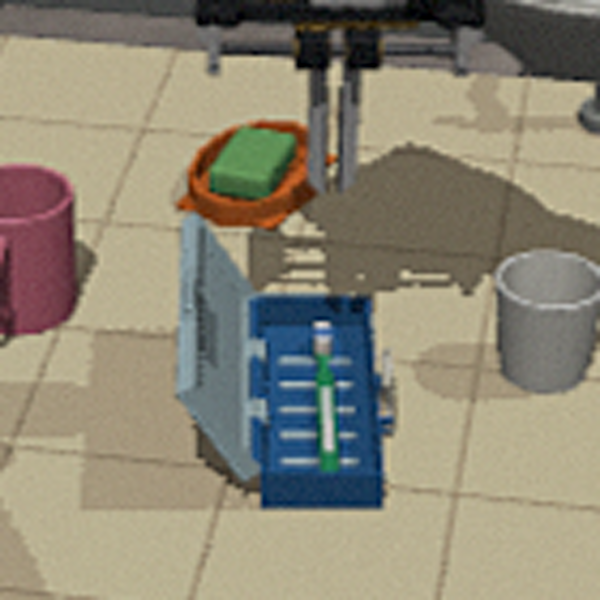

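The crop shows the green brush flat in the box, bristles (322,330) up, tail (330,465), lid still open. Now the lid: I check the mug's clearance behind it and plan the push.

```bash
cat >> plan.py <<'E'
yw=math.radians(9.7); bx=np.array([math.cos(yw),math.sin(yw)]); by=np.array([-bx[1],bx[0]]); BC=np.array([452.6,-225.3])
def box(x,y,z): q=BC+x*bx+y*by; return np.array([q[0],q[1],z])
E
python3 - <<'E'
from plan import *
z=np.load('pics/top0.npz'); im,d=z['im'],z['d']; P=pts('top',d); hsv=cv2.cvtColor(im,cv2.COLOR_RGB2HSV)
m=((cv2.inRange(hsv,(160,60,40),(180,255,255))>0)&(d>0)); m[:, :340]=0; m[:,440:]=0; m[:120]=0; m[220:]=0
q=P[m]; b=np.c_[(q[:,:2]-BC)@bx,(q[:,:2]-BC)@by,q[:,2]]; print('mug',len(b),b.min(0).round(0),b.max(0).round(0)); t=b[b[:,2]>85]; print('rim',t.min(0).round(0),t.max(0).round(0))
Rf=R.from_euler('z',math.radians(-80.3))*T
plan([(box(118,12,170),Rf,0),(box(118,12,72),Rf,0),(box(66,12,75),Rf,0),(box(47,12,80),Rf,0),(box(24,10,78),Rf,0),(box(3,4,65),Rf,0),(box(-8,2,52),Rf,0)])
E
```

```text
mug 1030 [ 170. -178.   -4.] [254. -61. 102.]
rim [ 170. -178.   85.] [254. -73. 102.]
[0.11, 0.63, 0.0, 0.0, -0.0, -0.0, 0] rows 3
[0.11, 0.63, 0.0, 0.0, -0.0, -0.0, 0] rows 3
   -> [ 567.2 -194.   170. ] [ 3.140e+00 -1.000e-03  1.737e+00]
[0.0, -0.0, 0.49, 0.0, -0.0, -0.0, 0] rows 3
[0.0, -0.0, 0.49, 0.0, -0.0, -0.0, 0] rows 3
   -> [ 567.4 -193.8   72. ] [ 3.140e+00 -1.000e-03  1.737e+00]
[0.0, -0.52, -0.03, 0.0, -0.0, -0.0, 0] rows 3
   -> [ 516.1 -202.4   74.9] [ 3.140e+00 -1.000e-03  1.737e+00]
[0.0, -0.19, -0.05, 0.0, -0.0, -0.0, 0] rows 2
   -> [ 497.4 -205.5   79.9] [ 3.140e+00 -1.000e-03  1.737e+00]
[-0.02, -0.23, 0.02, 0.0, -0.0, -0.0, 0] rows 2
   -> [ 475.  -211.3   77.9] [ 3.140e+00 -1.000e-03  1.737e+00]
[-0.06, -0.21, 0.13, 0.0, -0.0, -0.0, 0] rows 2
   -> [ 455.3 -220.7   64.8] [ 3.140e+00 -1.000e-03  1.737e+00]
[-0.02, -0.11, 0.13, 0.0, -0.0, -0.0, 0] rows 2
   -> [ 444.8 -224.4   51.8] [ 3.140e+00 -1.000e-03  1.737e+00]
```

The mug begins at box x=170 mm, well clear. I go behind the lid and sweep.

Request:
send_rows:
  moves:
    - [0.06, 0.31, 0, 0, 0, 0, 0]
    - [0.11, 0.63, 0, 0, 0, 0, 0]
    - [0.11, 0.63, 0, 0, 0, 0, 0]
    - [0.11, 0.63, 0, 0, 0, 0, 0]

```text
t: 10.68
eef_pos: [507.8, -214.2, 167.4]
orientation: [-3.141, -0.005, 1.742]
ft_force: [0.4, 0.5, 0.3]
finger_gap: 0.2
finger_force: 0.0
```

Request:
send_rows:
  moves:
    - [0.06, 0.31, 0, 0, 0, 0, 0]
    - [0.11, 0.63, 0, 0, 0, 0, 0]
    - [0.11, 0.63, 0, 0, 0, 0, 0]
    - [0.11, 0.63, 0, 0, 0, 0, 0]

```text
t: 11.02
eef_pos: [567.7, -193.4, 168.3]
orientation: [3.142, -0.004, 1.741]
ft_force: [-0.1, 0.0, 0.2]
finger_gap: 0.4
finger_force: 0.0
```

Request:
send_rows:
  moves:
    - [0, 0, 0.3, 0, 0, 0, 0]
    - [0, 0, 0.6, 0, 0, 0, 0]
    - [0, 0, 0.98, 0, 0, 0, 0]
    - [0, 0, 0.98, 0, 0, 0, 0]
    - [0, 0, 0.98, 0, 0, 0, 0]

```text
t: 11.43
eef_pos: [565.7, -193.1, 69.7]
orientation: [-3.139, -0.006, 1.739]
ft_force: [-0.1, 0.9, 0.0]
finger_gap: 0.4
finger_force: 0.0
```

Request:
send_rows:
  moves:
    - [0, -0.1, 0, 0, 0, 0, 0]
    - [0, -0.2, -0.01, 0, 0, 0, 0]
    - [0, -0.3, -0.02, 0, 0, 0, 0]
    - [0, -0.4, -0.03, 0, 0, 0, 0]
    - [0, -0.52, -0.03, 0, 0, 0, 0]

```text
t: 11.85
eef_pos: [517.2, -203.2, 76.7]
orientation: [3.137, 0.0, 1.74]
ft_force: [1.1, -0.4, 0.5]
finger_gap: 0.5
finger_force: 0.5
```

Request:
send_rows:
  moves:
    - [0, -0.05, -0.01, 0, 0, 0, 0]
    - [0, -0.1, -0.02, 0, 0, 0, 0]
    - [0, -0.15, -0.03, 0, 0, 0, 0]
    - [0, -0.19, -0.05, 0, 0, 0, 0]
    - [0, -0.19, -0.05, 0, 0, 0, 0]

```text
t: 12.27
eef_pos: [498.0, -205.7, 79.9]
orientation: [3.139, -0.002, 1.74]
ft_force: [-0.0, 0.3, 0.5]
finger_gap: 0.5
finger_force: 0.0
```

```bash
python3 - <<'E'
from plan import *
b,_=cap('side','side7'); print(arm.observe()['ft_force'],arm.observe()['eef_pos'])
cv2.imwrite('pics/crop7.png',cv2.resize(b[150:290,280:420,::-1],(600,600),interpolation=cv2.INTER_CUBIC))
E
```

```text
[-1.08741609 -0.24623265 -0.10391544] [ 498.40538179 -205.69572493   79.84100546]
```

View pics/crop7.png

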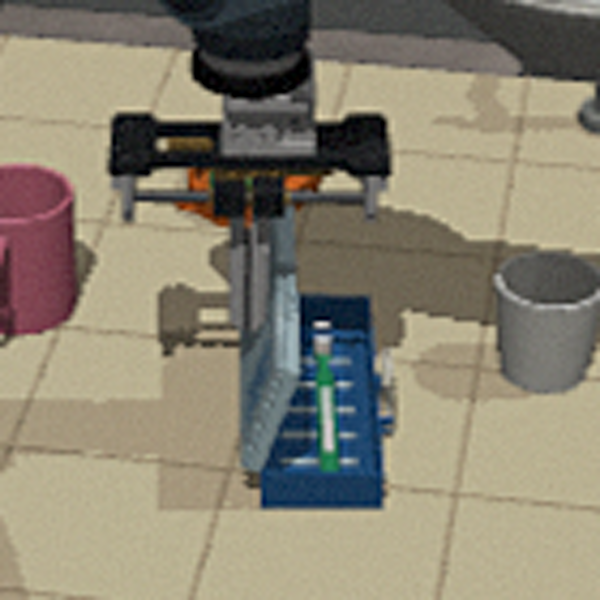

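The crop shows the lid past upright (270,370), pushed by the fingers, with the brush still lying in place. I follow the arc down.

Request:
send_rows:
  moves:
    - [0, -0.06, 0, 0, 0, 0, 0]
    - [-0.01, -0.12, 0.01, 0, 0, 0, 0]
    - [-0.01, -0.18, 0.01, 0, 0, 0, 0]
    - [-0.02, -0.23, 0.02, 0, 0, 0, 0]
    - [-0.02, -0.23, 0.02, 0, 0, 0, 0]

```text
t: 12.73
eef_pos: [475.2, -211.5, 77.2]
orientation: [3.14, -0.003, 1.74]
ft_force: [0.9, 0.1, -1.0]
finger_gap: 0.6
finger_force: 0.0
```

Request:
send_rows:
  moves:
    - [-0.02, -0.06, 0.03, 0, 0, 0, 0]
    - [-0.03, -0.11, 0.06, 0, 0, 0, 0]
    - [-0.05, -0.16, 0.09, 0, 0, 0, 0]
    - [-0.06, -0.21, 0.13, 0, 0, 0, 0]
    - [-0.06, -0.21, 0.13, 0, 0, 0, 0]

```text
t: 13.15
eef_pos: [455.2, -220.8, 63.3]
orientation: [3.141, -0.003, 1.74]
ft_force: [-0.8, 0.2, -0.5]
finger_gap: 0.4
finger_force: 0.0
```

Request:
send_rows:
  moves:
    - [-0.01, -0.03, 0.04, 0, 0, 0, 0]
    - [-0.01, -0.06, 0.07, 0, 0, 0, 0]
    - [-0.02, -0.09, 0.1, 0, 0, 0, 0]
    - [-0.02, -0.11, 0.13, 0, 0, 0, 0]
    - [-0.02, -0.11, 0.13, 0, 0, 0, 0]

```text
t: 13.57
eef_pos: [445.4, -224.4, 50.7]
orientation: [3.14, -0.003, 1.74]
ft_force: [0.0, 0.1, 0.3]
finger_gap: 0.6
finger_force: 0.0
```

```bash
python3 - <<'E'
from plan import *
err()
plan([(box(-8,2,75),load()[1],0),(box(-25,0,75),load()[1],0),(box(-25,0,56),load()[1],0)])
E
```

```text
meas-cmd [ 0.6  0.  -1.1] rot [ 0.   0.1 -0.2] t 13.57 F [0.  0.1 0.3] gap 0.6 ff 0.0 q [-0.7   0.1   2.04  0.    1.01 -0.87]
[-0.0, -0.0, -0.23, 0.0, 0.0, 0.0, 0] rows 2
   -> [ 444.8 -224.5   74.8] [ 3.140e+00 -1.000e-03  1.737e+00]
[-0.02, -0.17, -0.0, 0.0, 0.0, 0.0, 0] rows 2
   -> [ 428.3 -229.3   74.7] [ 3.140e+00 -1.000e-03  1.737e+00]
[-0.0, -0.0, 0.19, 0.0, 0.0, 0.0, 0] rows 2
   -> [ 428.4 -229.2   55.7] [ 3.140e+00 -1.000e-03  1.737e+00]
```

Request:
send_rows:
  moves:
    - [0, 0, -0.23, 0, 0, 0, 0]
    - [0, 0, -0.23, 0, 0, 0, 0]
    - [-0.02, -0.17, -0.23, 0, 0, 0, 0]
    - [-0.02, -0.17, -0.23, 0, 0, 0, 0]

```text
t: 13.9
eef_pos: [428.8, -229.8, 74.2]
orientation: [3.139, -0.002, 1.74]
ft_force: [0.6, 1.2, 0.1]
finger_gap: 0.4
finger_force: 0.0
```

Request:
send_rows:
  moves:
    - [0, 0, 0.1, 0, 0, 0, 0]
    - [0, 0, 0.19, 0, 0, 0, 0]
    - [0, 0, 0.22, 0, 0, 0, 0]
    - [0, 0, 0.24, 0, 0, 0, 0]

```text
t: 14.23
eef_pos: [429.0, -228.7, 49.3]
orientation: [-3.141, -0.005, 1.741]
ft_force: [-5.8, 3.4, 11.2]
finger_gap: 0.7
finger_force: 5.0
```

Request:
send_rows:
  moves:
    - [0, 0, 0.01, 0, 0, 0, 0]
    - [0, 0, 0.02, 0, 0, 0, 0]

```text
t: 14.4
eef_pos: [429.2, -228.9, 48.7]
orientation: [-3.141, -0.005, 1.741]
ft_force: [-6.2, 4.0, 11.9]
finger_gap: 0.7
finger_force: 5.5
```

Request:
send_rows:
  moves:
    - [0, 0, 0.01, 0, 0, 0, 0]
    - [0, 0, 0.02, 0, 0, 0, 0]

```text
t: 14.57
eef_pos: [429.5, -229.3, 47.3]
orientation: [3.142, -0.004, 1.741]
ft_force: [-6.8, 2.9, 15.3]
finger_gap: 0.6
finger_force: 7.1
```

Request:
send_rows:
  moves:
    - [0, 0, 0.01, 0, 0, 0, 0]
    - [0, 0, 0.02, 0, 0, 0, 0]

```text
t: 14.73
eef_pos: [429.7, -229.5, 44.9]
orientation: [3.141, -0.003, 1.741]
ft_force: [-2.9, -0.2, 5.4]
finger_gap: 0.5
finger_force: 2.4
```

Request:
send_rows:
  moves:
    - [0, 0, 0.01, 0, 0, 0, 0]
    - [0, 0, 0.01, 0, 0, 0, 0]

```text
t: 14.9
eef_pos: [429.9, -229.2, 42.9]
orientation: [3.139, -0.003, 1.74]
ft_force: [0.5, 0.2, 0.8]
finger_gap: 0.5
finger_force: 0.0
```

The force peaked and dropped, so it snapped. I press a little more to confirm it is seated, then retreat.

Request:
send_rows:
  moves:
    - [0, 0, 0.01, 0, 0, 0, 0]
    - [0, 0, 0.02, 0, 0, 0, 0]
    - [0, 0, 0.02, 0, 0, 0, 0]

```text
t: 15.15
eef_pos: [430.0, -229.4, 42.5]
orientation: [3.14, -0.003, 1.741]
ft_force: [-4.1, 3.1, 13.2]
finger_gap: 1.0
finger_force: 6.3
```

Request:
send_rows:
  moves:
    - [0, 0, 0.01, 0, 0, 0, 0]
    - [0, 0, 0.01, 0, 0, 0, 0]

```text
t: 15.32
eef_pos: [430.0, -229.5, 42.4]
orientation: [3.14, -0.003, 1.741]
ft_force: [-7.3, 4.6, 19.2]
finger_gap: 0.6
finger_force: 9.8
```

Request:
send_rows:
  moves:
    - [0, 0, -0.2, 0, 0, 0, 0]
    - [0, 0, -0.5, 0, 0, 0, 0]
    - [0, 0, -0.9, 0, 0, 0, 0]
    - [0, 0, -0.98, 0, 0, 0, 0]
    - [0, 0, -0.98, 0, 0, 0, 0]

```text
t: 15.73
eef_pos: [431.7, -231.3, 141.7]
orientation: [3.134, 0.004, 1.741]
ft_force: [1.1, -0.5, -1.0]
finger_gap: 0.3
finger_force: 0.0
```

Request:
send_rows:
  moves:
    - [0, 0, -0.4, 0, 0, 0, 0]
    - [0, 0, -0.8, 0, 0, 0, 0]
    - [0, 0, -0.9, 0, 0, 0, 0]
    - [0, 0, -0.9, 0, 0, 0, 0]

```text
t: 16.07
eef_pos: [430.6, -230.9, 230.4]
orientation: [3.136, 0.002, 1.74]
ft_force: [-0.4, 0.1, 0.2]
finger_gap: 0.4
finger_force: 0.0
```

```bash
python3 - <<'E'
from plan import *
b,d=cap('side','side8'); P=pts('side',d)
B=np.dstack([(P[...,:2]-BC)@bx,(P[...,:2]-BC)@by,P[...,2]])
for x in(-32,-16,0,16,32):
    k=(d>0)&(abs(B[...,0]-x)<6)&(abs(B[...,1])<95)&(B[...,2]<120); print(x,np.percentile(B[k][:,2],[10,50,90]).round(1),k.sum())
cv2.imwrite('pics/crop8.png',cv2.resize(b[150:310,240:420,::-1],(675,600),interpolation=cv2.INTER_CUBIC))
print(arm.observe()['t'],arm.observe()['ft_force'])
E
```

```text
-32 [38.3 42.2 45. ] 155
-16 [38.8 41.4 44.9] 154
0 [38.8 41.6 44.6] 152
16 [38.5 41.4 44.3] 146
32 [38.7 42.1 45. ] 146
16.1167 [ 0.06539309 -0.46559211 -0.9649654 ]
```

View pics/crop8.png

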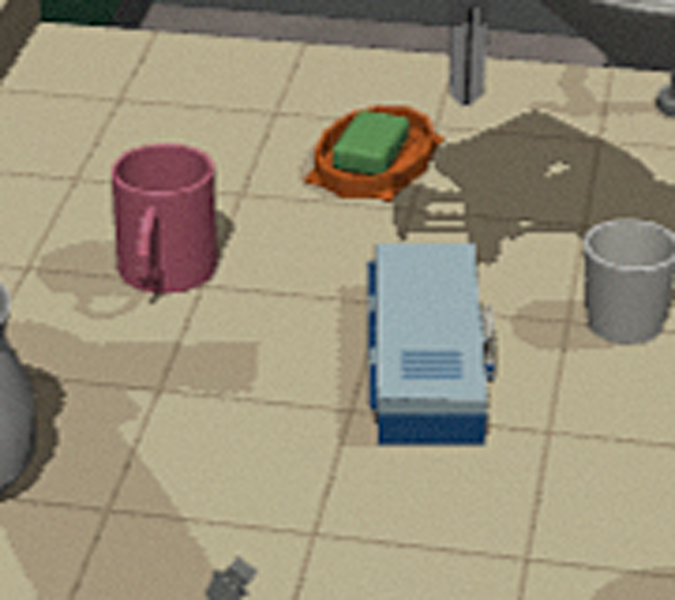

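The lid (430,325) is flat across at 42 mm and latched by the catch (490,340). The other things stand untouched and the arm is clear, so I hand in the job.

```bash
python3 -c "from rig import arm; print(arm.job_done())"
```

```text
the job is handed in; nothing more can be done
None
```

The green toothbrush lies flat, bristles up, in the box with its lid snapped fully shut, the other things were left where they stood, and the job is handed in at about 16 s of the 61 s allowed.

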